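# Unbolt the stop-tap cover, park the bolt and slide the cover home

### The arm

A 6-joint arm with a two-finger parallel gripper is mounted at the origin on the work surface. World frame = base frame: x ahead of the robot, y to its left, z up, the work surface at z = 0. Lengths are in m, angles in rad, forces in N, time in s.
With the tool pointing down it reaches from about 0.25 to 0.725 m from the base axis. Payload 4 kg.
Tool frame: the origin (TCP) lies midway between the tips of the shut fingers; the grasp point (between the pads) lies 19 mm behind it; z points along the fingers, y is the line along which they close (so a half turn about z gives the same grasp; the last joint's range is limited). The gripper opens to 85 mm and grips with 20 to 120 N. Pads are 22 mm wide; open, the fingers measure 114 mm over their backs; the gripper's body (76 mm by 85 mm) begins 54 mm behind the grasp point. The pads swing forward as they close: fully open they stand 13 mm farther back than shut.
Start: joints at [0, 0.241, 0.005, 1.335, 0, 1.571], TCP at [0.5, -0, 0.231] pointing down, gripper open.
Joint ranges: [-2.72, 2.72], [-1.05, 1.87], [-1.09, 1.28], [-1.99, 2.15], [-1.42, 1.44], [-3.14, 3.14]. Speed limits (rad/s): [2.79, 2.79, 3.14, 3.14, 3.14, 3.14].

### API

Orientations are given as a unit quaternion [x, y, z, w].
In Python, from workcell import get_obs, camera, job_done, silhouettes gives the robot as it stands. The module is installed in compiled form; this text tells all that it offers.
- The arm moves only by the tool drive_tool, never from a script. Its argument "increments" is a list of rows, each a list of 3 entries, a list of its own where there are three numbers: the shift along the world's x, y, z in mm, then the turn, a rotation vector about the world's x, y, z in degrees, then the opening, from 0 (shut) to 1 (fully open). A call has 1 to 8 rows; each row shifts and turns the commanded pose from where the row before left it; what a row does not reach is not made up. A row lasts 1/12 s, in which the tool goes at most 41.7 mm and 7.16 degrees, less where a joint would pass 70% of its speed; a pose out of reach is approached as far as the arm can. A call is refused whole if a number of a shift passes 41.7 or a number of a turn 7.16, either way. A call with a gripper value outside its range is refused whole. The fingers move at their own pace and stop on an object; the grip force is fixed at half the most. Time passes only in rows, so rows that do not move let the fingers close. It gives the time, the measured TCP pose, the force, the opening and the grip force at its end, in the units of the state.
- get_obs(): the state, without advancing time (a new reading comes with each control period).
- camera(name): name is "scene" or "side" or "wrist"; returns a dict with "image" (480x640x3 uint8, red, green, blue), "K" (3x3 intrinsics, pixels), "view" (4x4, takes a point from world to camera coordinates). Camera axes: x right, y down, z forward; pixel columns grow to the right and rows downward; lengths in m; the calibration is good to about 2 mm. The wrist camera is an equidistant fisheye: a pixel r from the principal point sees the ray r / f radians off the axis. A picture is of the moment at which its call begins. There is no depth.
- job_done(): hands the job in; it is judged then, once.
Trained networks look in a picture, given as the dict that the camera call returned (one of the last four; its "shot" number tells which), for a name from the list of things; names that differ only in an ending like _2 or _b are one class to them, and where a whole thing is asked for, a point or a joint stands for the part that bears it (a point fixed in the world has none). Each returns a list of dicts, best first, with "conf" (0 to 1); they miss things now and then, are a little off and sometimes report something else, mostly with a low value. They report only what shows in the picture. A call takes as long as a camera call. They do not tell look-alikes from the thing itself.
- silhouettes(query, picture): "region" (480x640 bool, what is visible of it) and "bbox" ([left, top, right, bottom] in pixels, round what is visible of it).
The state is a dict: "clock": time; "joint_pos": joint angles; "joint_vel": joint speeds; "tau": joint torques, N m; "eef_pos": TCP position; "tool_rot": TCP orientation; "ft_force": force on the tool from outside, world axes, zero at the start; "ft_torque": the same for the moment, N m; "grip_width": finger opening in m; "grasp_force": force on a finger pad.
Only numpy, scipy, OpenCV 4.12 (cv2) and the standard library are available. Lean on these libraries where they do the work, as an engineer would, in place of code of your own. Each camera call takes 0.05 s, during which the arm holds its last target. There are 200 camera calls.

### The job

The plywood cover of the boxed-in stop tap is bolted back open: draw the tower bolt right out of the cover's staple and park it drawn, with its knob dropped down into the rear side notch of the barrel. Then slide the cover along its runners, without lifting it off the boxing, until it drops flush into the rebate over the tap. Leave the bolt parked, and do not knock over or shift the things standing on the boxing.

Things in the scene. Friction and masses are not known exactly. Their poses are not given: they have to be found in the camera images.
- boxing: Fixed white-painted boxing round a water stop tap. Origin on the table surface; in its own frame ('boxing frame', mm, used below) it spans x -140..140, y -205..255, z 0..70: a flat deck at z = 70 with the rebate at the -y end, the cover's track to +y of it, and the bolt on the +x side of the track. It is turned up to 0.35 rad.
- rebate (a point): Centre, at deck level, of the rectangular rebate in the deck: x -118..8, y -149..-2 (boxing frame), 9 mm deep, its floor a ledge 14 mm wide round the open tap hole. It is 7 mm longer and 6 mm wider than the cover, which lies flush in it (cover origin then at about (-55, -76, 61)).
- runners (a point): Point on the deck in the middle of the cover's track. Two pine runners 8 mm wide and 6 mm high stand along x -126..-118 and x 8..16, from y -149 to 175 (boxing frame); the 126 mm wide track between them leads straight to -y into the rebate.
- barrel (a point): Middle of the fixed steel bolt barrel, on the rod's axis: y = 85, z = 92. Barrel x 30..122, 26 mm wide in y, flat top at z = 105; its foot 44 mm wide up to z = 84. A slot 13 mm wide along its top lets the knob's stem stand upright and slide along x between the two notches.
- lock_notch (a point): Rod axis at the front notch (52, 85, 92). Each notch is 15 mm long in x, at an end of the slot, cut through top and wall on the -y side only: there the stem leans about 50 degrees from upright towards -y and rests, which stops it sliding. Raised a little past upright it stays, leaning 8 to 12 degrees to +y on the slot lip, free to slide.
- park_notch (a point): Rod axis at the rear notch (97, 85, 92), x 89.5..104.5. The slot ends there: the stem stops at x = 100, still in line with the notch; pushed over to -y past upright, it falls into it.
- bolt: Captive steel bolt, oiled: rod 16 mm thick, 132 long; stem 9 mm thick; ball knob 20 mm. Origin on the rod axis at the stem; own x along the rod (nose to -x), own z along the stem to the knob, 46 mm out. At the start the stem leans in the front notch (origin x about 52) and the nose is through the staple. Draw it 45 mm to +x. It slides with a few newtons.
- bolt_knob (a point): Centre of the bolt's 20 mm ball knob. Boxing frame: at the start about (52, 50, 120) mm; stem upright: y = 85, z = 138; parked in the rear notch: about (94 to 100, 50, 120).
- bolt_nose (a point): Tip of the bolt's rod, 74 mm from the stem. Boxing frame: x = -22 at the start, 23 to 26 when drawn and parked.
- cover: Loose plywood cover, 120 (x) x 140 (y) x 9 mm, 0.15 to 0.3 kg, flat on the deck between the runners (3 mm to spare a side), axes as the boxing's. Origin at the centre of its underside, at the start (-55, 85, 70). Slid to -y its nose tips into the rebate first; its +y edge drops last, when past y = -2, and is at y = -9 against the end wall.
- cover_pull (a point): Middle of the outer (+y) face of the pine pull batten on the cover's +y edge: 90 mm long (x), 18 mm wide (y), from 9 to 25 mm above the cover's underside; its outer face is flush with the cover's +y edge, 70 mm from the cover's origin. The cover can be pushed to -y here.
- cover_staple (a point): Centre of the bore of the steel staple on the cover, which the bolt's nose passes through along x. Staple: 16 mm long (x), 28 mm wide (y), top 37 mm above the cover's underside, bore 20 mm wide.
- torch: Bystander: steel torch standing on its head on the deck, 150 mm tall, 45 mm diameter at the foot, 36 above. Origin at the centre of its underside.
- mug: Bystander: white ceramic mug of clothes pegs standing on the deck, 84 mm diameter, 95 mm tall, pegs up to 115 mm; handle reaches 73 mm from the axis on its own +y side. Origin at the centre of its underside.
- polish: Bystander: polish bottle standing on the deck, 56 mm diameter, 185 mm tall. Origin at the centre of its underside. Torch, mug and bottle stand in three places that are swapped about: two beside the rebate, one on the bolt's +y side.
- spanner: Bystander: spanner 150 mm long lying along x on the deck behind the cover (to its +y), 8 mm thick, at most 38 mm wide across its head; it lies between y 210 and 257 in the boxing frame. Origin at the middle of its underside.
Not all that is in view belongs to the job. There is more than one size of the cover; the job needs the largest.

How it is judged:
By the outcome, as a careful person would: the job done as asked, in the order asked, and still so for the second after the job is handed in, with the robot touching nothing.
It also fails if it takes over 61 s, if anything falls off the work surface, if the arm or the gripper's body presses on something with over 40 N, if the wrist force passes 120 N, or if a joint passes its speed limit or range.

## Working session

There is one attempt and no reset: what is moved stays moved. The work goes in short steps, Python scripts to look and compute and a tool call to move; the robot and the scene stay as the last step left them, time stands still between calls to the robot, and variables do not carry over. Pictures are saved under pics/ and viewed, at most 10 in all, crops included, and the job is handed in when it is done.

Besides the shell and the picture viewer there is one more tool, called after "Emit:" as name([rows], argument=value, ...), one row to a line, values as JSON. drive_tool: Moves the arm, as the interface text tells. Its arguments: {"type":"object","properties":{"increments":{"type":"array"}},"required":["increments"]}

```bash
mkdir -p pics; cat > h.py <<'E'
import numpy as np, cv2
from workcell import get_obs, camera, job_done, silhouettes
def save(p,n): cv2.imwrite('pics/'+n,cv2.cvtColor(p['image'],cv2.COLOR_RGB2BGR))
def proj(p,X):
    X=np.atleast_2d(X); c=(p['view']@np.c_[X,np.ones(len(X))].T)[:3]; K=p['K']
    return (K@(c/c[2]))[:2].T
def ray(p,uv):
    R=p['view'][:3,:3];t=p['view'][:3,3]
    d=R.T@np.linalg.inv(p['K'])@np.array([*uv,1.]); return -R.T@t,d/np.linalg.norm(d)
def atz(p,uv,z):
    o,d=ray(p,uv); return o+d*(z-o[2])/d[2]
E
python3 - <<'E'
from h import *
o=get_obs();print({k:np.round(v,3) for k,v in o.items()})
for n in('scene','side'):
    p=camera(n);save(p,n+'0.png');print(n,p['K'][0,0],np.round(np.linalg.inv(p['view']),2).tolist())
    for q in('boxing','bolt','bolt_knob','cover','cover_staple','barrel','torch','mug','polish','spanner'):
        for r in silhouettes(q,p)[:3]:
            ys,xs=np.nonzero(r['region']);print(q,round(r['conf'],2),np.round(r['bbox']),len(xs),np.round([xs.mean(),ys.mean()],1) if len(xs) else '')
E
```

```text
{'clock': np.float64(0.0), 'joint_pos': array([0.   , 0.241, 0.004, 1.335, 0.   , 1.571]), 'joint_vel': array([ 0.   ,  0.   , -0.001, -0.001, -0.001, -0.001]), 'tau': array([ 1.0000e-03, -3.7232e+01,  2.5241e+01,  1.7000e-02,  0.0000e+00,
        0.0000e+00]), 'eef_pos': array([0.499, 0.   , 0.23 ]), 'tool_rot': array([ 0.707,  0.707, -0.001, -0.001]), 'ft_force': array([0.966, 0.846, 0.047]), 'ft_torque': array([-0.066, -0.052,  0.02 ]), 'grasp_force': np.float64(0.0), 'grip_width': np.float64(0.085)}
scene 499.23928858268897 [[0.62, 0.57, -0.54, 1.03], [0.78, -0.45, 0.42, -0.32], [-0.0, -0.69, -0.73, 0.85], [0.0, 0.0, 0.0, 1.0]]
boxing 0.74 [170. 240. 443. 438.] 23122 [290.  340.8]
bolt 0.7 [315. 294. 350. 339.] 438 [333.  317.6]
bolt 0.48 [168. 242. 441. 439.] 22654 [289.6 341.1]
bolt_knob 0.93 [316. 297. 352. 341.] 408 [332.7 317.6]
bolt_knob 0.46 [248. 304. 283. 374.] 1455 [267.  341.1]
cover 0.76 [480. 269. 541. 317.] 1679 [511.1 291.5]
cover 0.66 [276. 254. 358. 314.] 3397 [319. 284.]
cover_staple 0.69 [275. 253. 360. 317.] 3498 [319.2 284. ]
cover_staple 0.64 [484. 270. 543.
[... 672 characters left out ...]
19.8 222.7]
cover 0.89 [367. 358. 440. 424.] 2947 [403.  391.4]
cover 0.79 [102. 282. 142. 309.] 183 [112.5 296.8]
cover_staple 0.91 [368. 360. 441. 428.] 2915 [403.2 391.6]
cover_staple 0.65 [279. 196. 365. 254.] 3064 [319.5 223.1]
cover_staple 0.56 [ 98. 282. 142. 310.] 221 [112.9 296.5]
barrel 0.93 [203. 142. 450. 316.] 18294 [328.9 219. ]
torch 0.85 [316. 112. 340. 170.] 839 [330.2 145.1]
mug 0.74 [281. 194. 364. 256.] 3060 [320. 223.]
mug 0.56 [205. 164. 257. 221.] 2249 [233.6 189.7]
mug 0.22 [276. 167. 316. 211.] 280 [297.4 187.3]
polish 0.94 [350.  77. 375. 157.] 642 [362.8 126.6]
polish 0.75 [280. 197. 365. 253.] 3016 [319.8 223. ]
spanner 0.97 [236. 234. 289. 281.] 717 [265.4 260. ]
```

View pics/scene0.png

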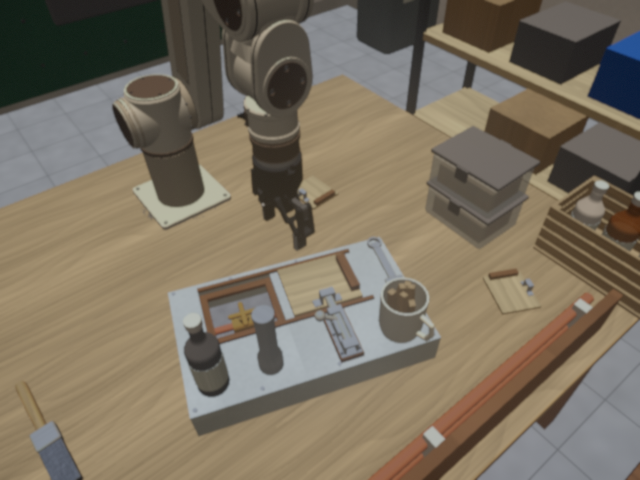

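View pics/side0.png

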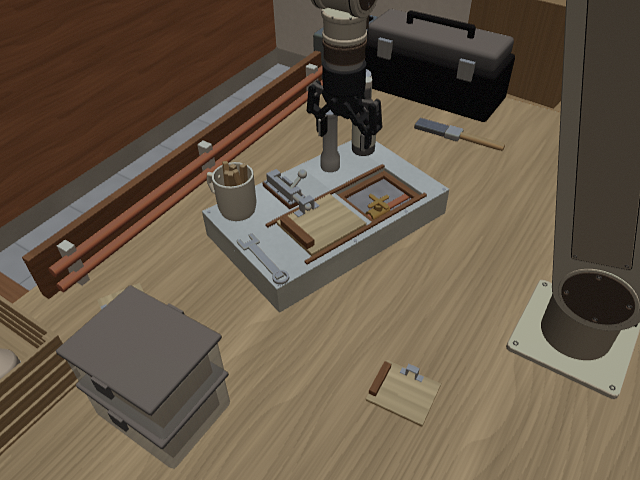

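The job's cover is the one between the runners, at scene (319,284) and side (320,223). The smaller look-alikes lie on the table at scene (511,291) and (317,190), side (403,391). The bolt knob is at scene (320,314) and side (302,174), the mug is on the bolt's +y side, and the torch and polish stand by the rebate. Next I'll fit the boxing pose and overlay it.

```bash
cat >> h.py <<'E'
def B(pose,P):
    x,y,a=pose;P=np.atleast_2d(np.array(P,float))/1000
    return np.c_[x+np.cos(a)*P[:,0]-np.sin(a)*P[:,1],y+np.sin(a)*P[:,0]+np.cos(a)*P[:,1],P[:,2]]
E
cat > fit.py <<'E'
from h import *
from scipy.optimize import least_squares,minimize
C=[(-140,-205,70),(140,-205,70),(140,255,70),(-140,255,70)]
Bx=C+[(a,b,0) for a,b,_ in C]
ps={n:camera(n) for n in('scene','side')}
uv={'scene':[(170,290),(193,408),(435,335),(382,243)],'side':[(447,187),(375,142),(204,210),(277,287)]}
f=lambda q:np.concatenate([(proj(ps[n],B(q,C))-uv[n]).ravel() for n in ps])
s=least_squares(f,[.5,0,0],loss='soft_l1');print('corner',s.x,np.round(s.fun.reshape(-1,2),1).tolist())
M={n:max(silhouettes('boxing',ps[n]),key=lambda r:r['conf'])['region'] for n in ps}
# mask hull vs. box hull: distances from the mask's outer contour to the model hull
def g(q):
    e=[]
    for n in ps:
        h=cv2.convexHull(proj(ps[n],B(q,Bx)).astype(np.float32))
        c=max(cv2.findContours(M[n].astype(np.uint8),0,1)[0],key=cv2.contourArea)
        e+=[cv2.pointPolygonTest(h,(float(a),float(b)),True) for a,b in cv2.convexHull(c)[:,0][:] ]+[cv2.pointPolygonTest(h,(float(a),float(b)),True) for a,b in c[::3,0]]
    return np.array(e)
t=minimize(lambda q:np.minimum(np.abs(g(q)),4).sum(),s.x,method='Nelder-Mead',options=dict(initial_simplex=s.x+np.array([[0,0,0],[.01,0,0],[0,.01,0],[0,0,.03]])))
print('mask',t.x,t.fun/len(g(t.x)))
q=t.x
out=[]
for n in ps:
    im=cv2.cvtColor(ps[n]['image'],cv2.COLOR_RGB2BGR)
    x0,y0=((160,220) if n=='scene' else (190,70)); im=cv2.resize(im[y0:y0+240,x0:x0+300],None,fx=2.6,fy=2.6,interpolation=3)
    def L(P,c,cl=True): cv2.polylines(im,[np.round((proj(ps[n],B(q,P))-(x0,y0)+.5)*2.6*8).astype(np.int32)],cl,c,1,cv2.LINE_AA,3)
    L(C,(0,0,255))
    L([(-118,-149,70),(8,-149,70),(8,-2,70),(-118,-2,70)],(0,255,0))
    L([(-115,15,79),(5,15,79),(5,155,79),(-115,155,79)],(255,0,255))
    L([(30,72,105),(122,72,105),(122,98,105),(30,98,105)],(255,255,0))
    L([(52,85,92),(52,50,120)],(0,255,255)); out.append(im)
cv2.imwrite('pics/fit_scene.png',out[0]);cv2.imwrite('pics/fit_side.png',out[1])
E
python3 fit.py
```

```text
corner [ 0.53040073 -0.03342821 -0.34854331] [[-1.6, -3.1], [-6.5, 3.6], [3.5, 1.4], [-1.7, -7.7], [5.5, 5.4], [-6.0, -6.8], [-0.8, 0.7], [-1.3, 3.4]]
mask [ 0.53903062 -0.03647727 -0.32477257] 1.1498449703421372
```

View pics/fit_scene.png

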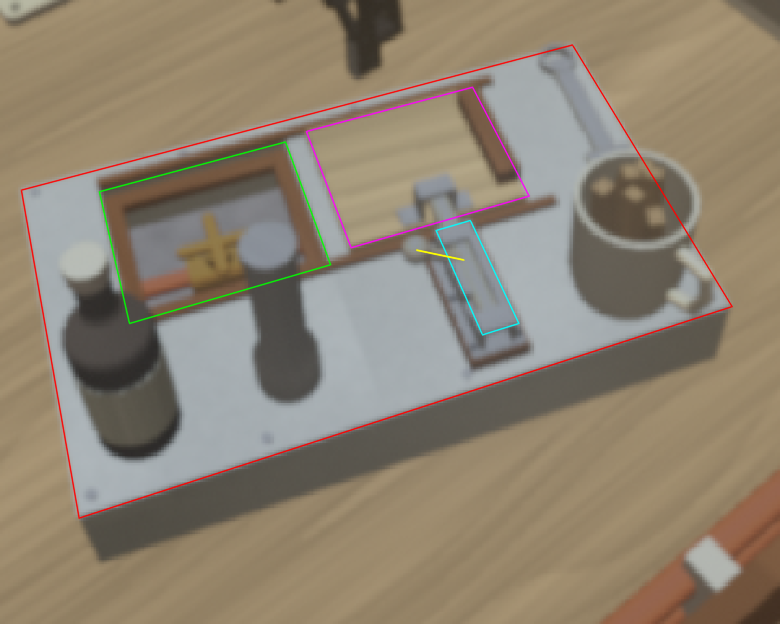

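View pics/fit_side.png

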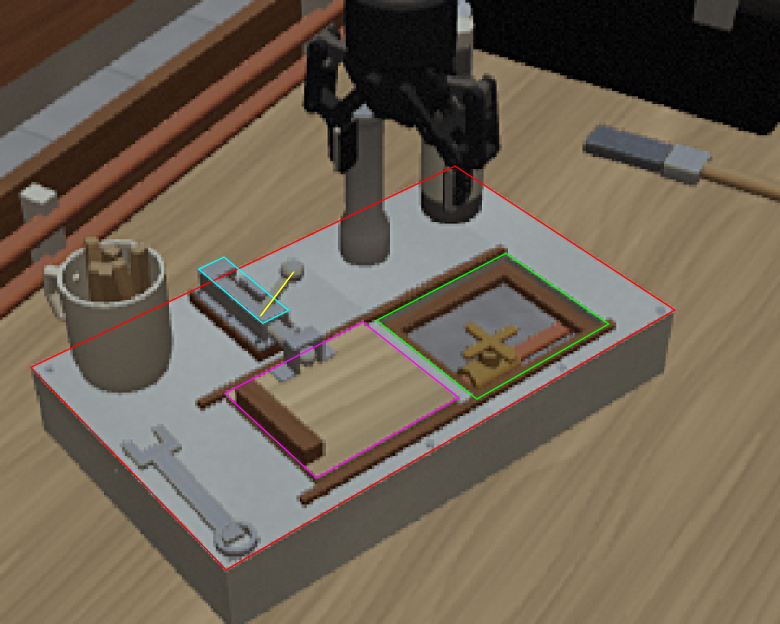

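The overlay fits. The knob tip lands on the ball in both views, at scene crop (417,248) and side crop (293,268), and the deck, runners and rebate line up. Next: bystander positions, and the knob and staple from two views.

```bash
cat > m.py <<'E'
from h import *
from scipy.optimize import minimize
q=(0.539,-0.0365,-0.325)
ps={n:camera(n) for n in('scene','side')}
def inv(P):
    d=np.array(P[:2])-q[:2];c,s=np.cos(q[2]),np.sin(q[2]);return np.round(1000*np.array([c*d[0]+s*d[1],-s*d[0]+c*d[1],P[2]]),0)
def cyl(p,x,y,r,z1):
    a=np.linspace(0,6.28,24);P=[(x+r*np.cos(t),y+r*np.sin(t),z) for t in a for z in(70,z1)]
    m=np.zeros((480,640),np.uint8);cv2.fillConvexPoly(m,cv2.convexHull(np.round(proj(p,B(q,P))).astype(np.int32)),1);return m>0
p=ps['scene']
for n,r,h,x0 in(('torch',20,150,(80,-50)),('mug',42,100,(85,170)),('polish',28,170,(80,-160))):
    R=silhouettes(n,p)[0]['region'].copy()
    f=lambda v:-(lambda m:(m&R).sum()/(m|R).sum())(cyl(p,*v,r,70+h))
    s=min((minimize(f,(x0[0]+a,x0[1]+b),method='Nelder-Mead',options=dict(initial_simplex=[(x0[0]+a,x0[1]+b),(x0[0]+a+15,x0[1]+b),(x0[0]+a,x0[1]+b+15)])) for a in(-20,20) for b in(-20,20)),key=lambda s:s.fun);print(n,s.x.round(),s.fun)
# knob: circles in colour picture near the predicted place
for n,p in ps.items():
    k=proj(p,B(q,[(52,50,120)]))[0];print(n,'pred',k)
    x,y=np.round(k).astype(int);g=cv2.cvtColor(p['image'],cv2.COLOR_RGB2BGR)[y-30:y+30,x-40:x+40]
    g=cv2.resize(g,None,fx=6,fy=6,interpolation=3);cv2.circle(g,(int((k[0]-x+40.5)*6),int((k[1]-y+30.5)*6)),3,(0,0,255),-1)
    ps[n]['crop']=g
cv2.imwrite('pics/knob.png',np.vstack([ps[n]['crop'][40:320] for n in ps]))
E
python3 m.py
```

```text
torch [ 91. -55.] -0.848188614146061
mug [ 93. 195.] -0.8461538461538461
polish [  94. -156.] -0.7784750549105742
scene pred [319.483039   315.53078687]
side pred [302.20413322 173.98772134]
```

View pics/knob.png

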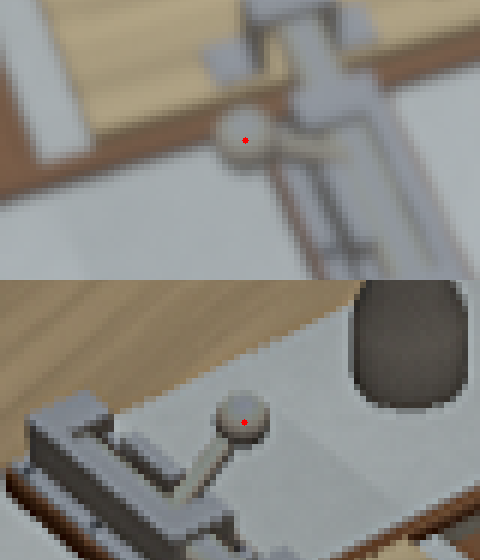

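The knob is confirmed to about 1 px, at scene crop (243,138) and side crop (243,420). The torch, at (91,-55), and the mug, at (93,195), leave clear room for the gripper. The plan is to grip the ball with the pads closing along boxing x, swing it up past upright, draw it, then tip it into the rear notch.

Emit:
drive_tool([
  [[35, -2, 0], [0, 0, -6.2], 0.5],
  [[35, -2, 0], [0, 0, -6.2], 0.5],
  [[35, -2, 0], [0, 0, -6.2], 0.5],
  [[0, 0, -40], [0, 0, 0], 0.5],
  [[0, 0, -25], [0, 0, 0], 0.5],
  [[0, 0, 0], [0, 0, 0], 0.5],
  [[0, 0, 0], [0, 0, 0], 0.5],
])

```text
clock: 2.13
eef_pos: [0.6034, -0.006, 0.1645]
tool_rot: [0.812, 0.584, -0.002, -0.002]
ft_force: [-0.1, 0.1, 0.1]
grip_width: 0.0427
grasp_force: 0.0
```

```bash
python3 - <<'E'
from h import *
o=get_obs();print(o['eef_pos'],o['tool_rot'],o['grip_width'],o['ft_force'])
p=camera('wrist');save(p,'w1.png')
E
```

```text
[ 0.60339627 -0.00601899  0.16449593] [ 0.81208712  0.58353021 -0.00213917 -0.0015561 ] 0.04266107338759397 [-0.07276438  0.08123592  0.14096613]
```

View pics/w1.png

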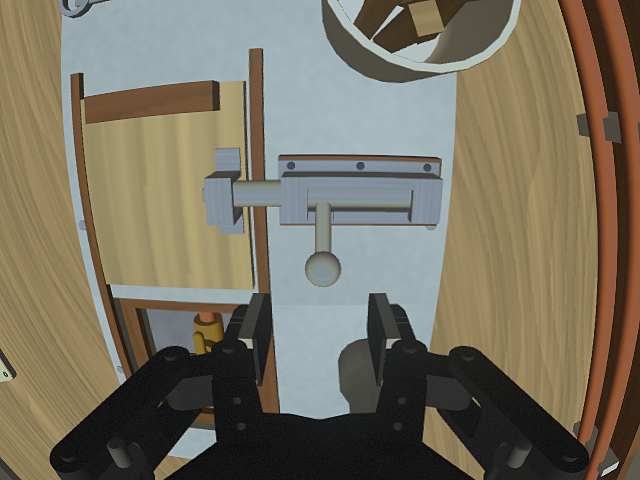

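The wrist view shows the ball at (322,268), centred between the fingers (268 and 370). The rod runs through the staple at (225,192). Descending and gripping.

Emit:
drive_tool([
  [[1, 0, -35], [0, 0, 0], 0.5],
  [[0, 0, -25], [0, 0, 0], 0.5],
  [[0, 0, 0], [0, 0, 0], 0.5],
  [[0, 0, 0], [0, 0, 0], 0.0],
  [[0, 0, 0], [0, 0, 0], 0.0],
  [[0, 0, 0], [0, 0, 0], 0.0],
  [[0, 0, 0], [0, 0, 0], 0.0],
])

```text
clock: 2.77
eef_pos: [0.6072, -0.0062, 0.1091]
tool_rot: [0.812, 0.583, 0.001, 0.001]
ft_force: [-2.2, -0.8, 2.5]
grip_width: 0.0164
grasp_force: 58.5
```

```bash
python3 - <<'E'
from h import *
o=get_obs();print(o['eef_pos'],o['grip_width'],o['ft_force'])
p=camera('wrist');s=camera('side');save(s,'_s.png')
k=proj(s,o['eef_pos'])[0].round().astype(int);print(k)
a=cv2.resize(p['image'][220:400,200:440],(480,360));b=cv2.resize(s['image'][k[1]-45:k[1]+15,k[0]-40:k[0]+40],(480,360),interpolation=3)
save({'image':np.vstack([a,b])[:, :]},'g1.png')
E
python3 -c "
import cv2;i=cv2.imread('pics/g1.png');cv2.imwrite('pics/g1.png',cv2.hconcat([i[:360],i[360:]])[:, :800])"
```

```text
[ 0.60724461 -0.00622745  0.1090984 ] 0.016435871565270727 [-2.18874751 -0.7939821   2.53012798]
[301 177]
```

View pics/g1.png

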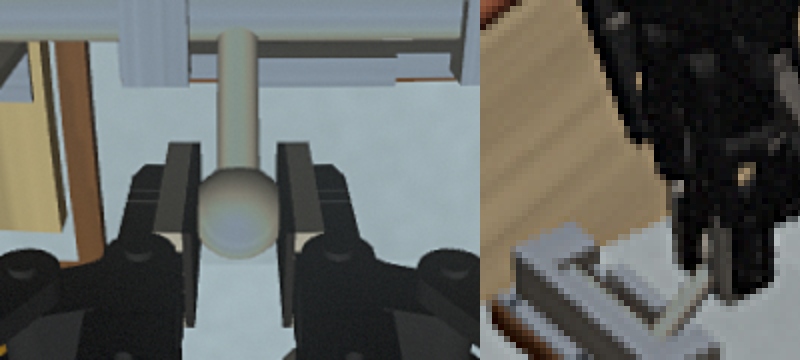

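The ball sits between both pads. Now I'll swing it up along its arc.

Emit:
drive_tool([
  [[3, 5, 7], [0, 0, 0], 0.0],
  [[3, 6, 5], [0, 0, 0], 0.0],
  [[2, 7, 3.5], [0, 0, 0], 0.0],
  [[2.5, 7, 2], [0, 0, 0], 0.0],
  [[0, 0, 0], [0, 0, 0], 0.0],
])

```text
clock: 3.28
eef_pos: [0.6178, 0.0211, 0.1244]
tool_rot: [0.811, 0.584, 0.001, 0.0]
ft_force: [0.2, -1.1, 1.0]
grip_width: 0.0165
grasp_force: 58.8
```

Emit:
drive_tool([
  [[2.5, 7.5, 0.7], [0, 0, 0], 0.0],
  [[2.5, 7.5, -0.5], [0, 0, 0], 0.0],
  [[0, 0, 0], [0, 0, 0], 0.0],
  [[0, 0, 0], [0, 0, 0], 0.0],
])

```text
clock: 3.62
eef_pos: [0.6219, 0.0353, 0.1239]
tool_rot: [0.812, 0.584, 0.001, -0.0]
ft_force: [0.2, -0.7, -0.1]
grip_width: 0.0001
grasp_force: 0.0
```

```bash
python3 - <<'E'
from h import *
p=camera('wrist');s=camera('scene');t=camera('side')
c=lambda im,x,y,w,h,f:cv2.resize(im[y:y+h,x:x+w],None,fx=f,fy=f,interpolation=3)
print(np.round(proj(t,get_obs()['eef_pos'])))
save({'image':np.hstack([c(p['image'],220,180,200,200,2),c(t['image'],255,125,100,100,4)])},'g2.png')
E
```

```text
[[285. 180.]]
```

View pics/g2.png

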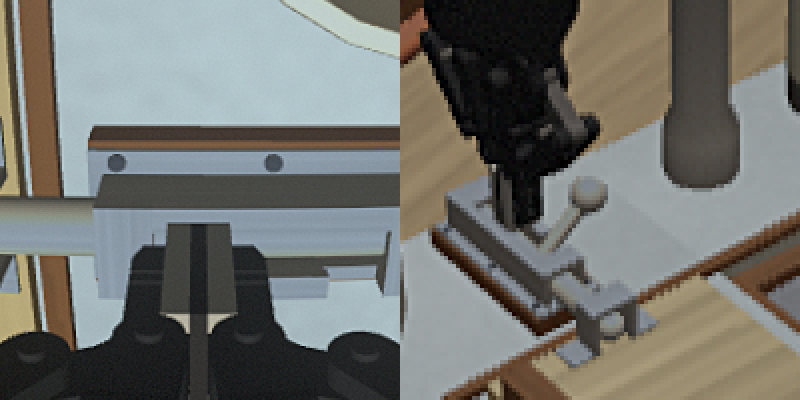

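The pads had held the ball too near their tips, so it slipped out and fell back into the front notch (side crop (588,193)). Nothing else was disturbed. I'll regrip deeper.

Emit:
drive_tool([
  [[0, 0, 38], [0, 0, 0], 0.0],
  [[-7, -20, 0], [0, 0, 0], 0.5],
  [[-8, -21.5, 0], [0, 0, 0], 0.5],
  [[0, 0, 0], [0, 0, 0], 0.5],
  [[0, 0, -30], [0, 0, 0], 0.5],
  [[0, 0, -30], [0, 0, 0], 0.5],
  [[0, 0, 0], [0, 0, 0], 0.5],
  [[0, 0, 0], [0, 0, 0], 0.5],
])

```text
clock: 4.43
eef_pos: [0.6046, -0.0074, 0.1003]
tool_rot: [0.812, 0.583, -0.002, -0.002]
ft_force: [-0.5, -0.2, 0.1]
grip_width: 0.0425
grasp_force: 0.0
```

```bash
python3 - <<'E'
from h import *
o=get_obs();print(o['eef_pos'],o['grip_width'],o['ft_force'])
p=camera('wrist');t=camera('side')
c=lambda im,x,y,w,h,f:cv2.resize(im[y:y+h,x:x+w],None,fx=f,fy=f,interpolation=3)
save({'image':np.hstack([c(p['image'],220,180,200,200,2),c(t['image'],255,125,100,100,4)])},'g3.png')
E
```

```text
[ 0.60461451 -0.00740647  0.10026488] 0.042484345207634125 [-0.49366458 -0.19965734  0.12797528]
```

View pics/g3.png

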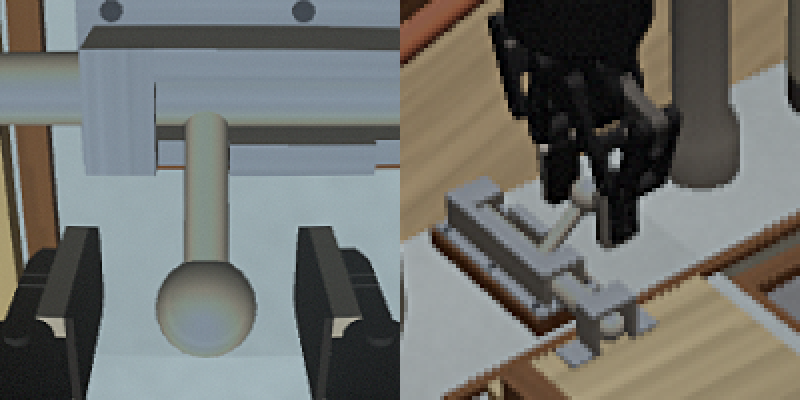

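The view shows the ball at (207,308), centred between the pads and deeper than before. Gripping.

Emit:
drive_tool([
  [[1, 0, 0], [0, 0, 0], 0.0],
  [[0, 0, 0], [0, 0, 0], 0.0],
  [[0, 0, 0], [0, 0, 0], 0.0],
  [[0, 0, 0], [0, 0, 0], 0.0],
])

```text
clock: 4.87
eef_pos: [0.607, -0.0074, 0.1032]
tool_rot: [0.812, 0.584, -0.0, -0.0]
ft_force: [-4.8, -0.4, 5.0]
grip_width: 0.0163
grasp_force: 58.4
```

Emit:
drive_tool([
  [[3.5, 5, 7], [0, 0, 0], 0.0],
  [[3, 6, 5], [0, 0, 0], 0.0],
  [[2, 7, 4], [0, 0, 0], 0.0],
  [[2.5, 7, 2.5], [0, 0, 0], 0.0],
  [[0, 0, 0], [0, 0, 0], 0.0],
])

```text
clock: 5.28
eef_pos: [0.6197, 0.0189, 0.1209]
tool_rot: [0.812, 0.584, 0.001, 0.0]
ft_force: [-0.5, -0.3, -1.9]
grip_width: 0.0165
grasp_force: 58.6
```

Emit:
drive_tool([
  [[1.2, 3.5, 0.5], [0, 0, 0], 0.0],
  [[1.2, 3.5, 0.3], [0, 0, 0], 0.0],
  [[0, 0, 0], [0, 0, 0], 0.0],
])

```text
clock: 5.53
eef_pos: [0.6214, 0.025, 0.1213]
tool_rot: [0.812, 0.584, 0.0, 0.0]
ft_force: [-0.1, -0.9, -2.3]
grip_width: 0.0161
grasp_force: 58.7
```

Emit:
drive_tool([
  [[0.7, 2, 0], [0, 0, 0], 0.0],
  [[0.7, 2, -0.2], [0, 0, 0], 0.0],
  [[0, 0, 0], [0, 0, 0], 0.0],
])

```text
clock: 5.78
eef_pos: [0.6227, 0.029, 0.1211]
tool_rot: [0.812, 0.584, 0.0, -0.0]
ft_force: [0.4, -1.2, -2.7]
grip_width: 0.0149
grasp_force: 58.2
```

Emit:
drive_tool([
  [[5, -1.7, -1], [0, 0, 0], 0.0],
  [[5, -1.7, 0], [0, 0, 0], 0.0],
  [[0, 0, 0], [0, 0, 0], 0.0],
])

```text
clock: 6.03
eef_pos: [0.634, 0.0248, 0.1206]
tool_rot: [0.812, 0.583, 0.001, 0.001]
ft_force: [1.0, -1.5, 1.6]
grip_width: 0.015
grasp_force: 58.0
```

Emit:
drive_tool([
  [[6, -2, 0], [0, 0, 0], 0.0],
  [[6.5, -2.2, 0], [0, 0, 0], 0.0],
  [[6.5, -2.2, 0], [0, 0, 0], 0.0],
  [[6, -2, 0], [0, 0, 0], 0.0],
  [[0, 0, 0], [0, 0, 0], 0.0],
  [[0, 0, 0], [0, 0, 0], 0.0],
])

```text
clock: 6.53
eef_pos: [0.6589, 0.0162, 0.1205]
tool_rot: [0.812, 0.583, 0.001, 0.001]
ft_force: [0.9, -1.0, 2.1]
grip_width: 0.0148
grasp_force: 58.2
```

```bash
python3 - <<'E'
from h import *
q=(0.539,-0.0365,-0.325)
o=get_obs();d=(o['eef_pos']-[*q[:2],0])*1000;c,s=np.cos(q[2]),np.sin(q[2]);print(c*d[0]+s*d[1],-s*d[0]+c*d[1],d[2],o['grip_width'])
t=camera('side');w=camera('wrist');S=camera('scene')
c=lambda im,x,y,w,h,f:cv2.resize(im[y:y+h,x:x+w],None,fx=f,fy=f,interpolation=3)
save({'image':np.vstack([np.hstack([c(w['image'],220,170,200,150,2),c(t['image'],250,130,100,75,4)]),np.hstack([c(S['image'],280,260,100,75,4),c(S['image'],160,230,280,210,1.4286)])])},'g4.png')
E
```

```text
96.79553244704645 88.21857854042219 120.50326945762154 0.014796724513266036
```

View pics/g4.png

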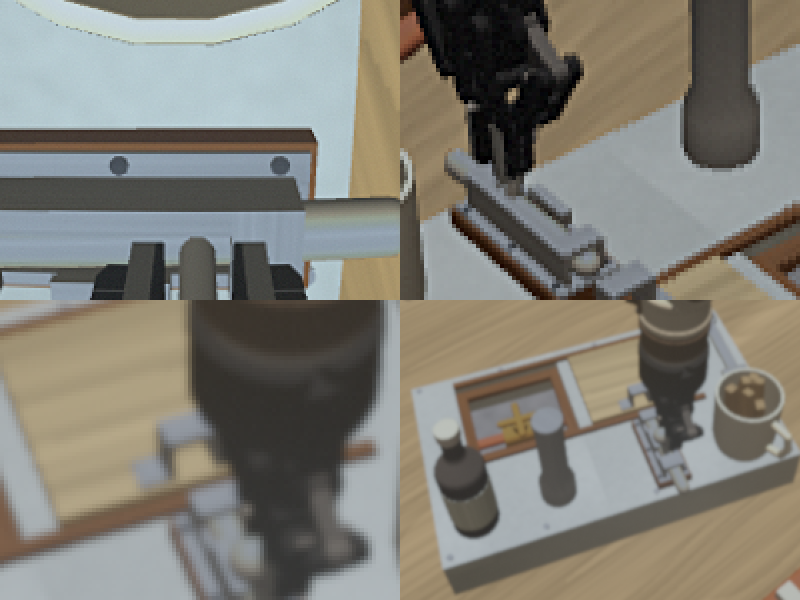

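The bolt is drawn: the rod sticks out at the rear and the staple bore is empty in the scene crop. The TCP is in line with the rear notch (x = 97). Now tipping the knob to -y.

Emit:
drive_tool([
  [[-2.5, -7.5, 0], [0, 0, 0], 0.0],
  [[-2.5, -7.5, -1], [0, 0, 0], 0.0],
  [[-2.4, -7.3, -2], [0, 0, 0], 0.0],
  [[-2.2, -6.8, -3.5], [0, 0, 0], 0.0],
  [[-2, -6, -4.5], [0, 0, 0], 0.0],
  [[0, 0, 0], [0, 0, 0], 0.0],
])

```text
clock: 7.18
eef_pos: [0.6481, -0.0096, 0.112]
tool_rot: [0.81, 0.586, 0.009, -0.006]
ft_force: [2.5, 23.1, 8.9]
grip_width: -0.0003
grasp_force: 11.9
```

Emit:
drive_tool([
  [[3, 9, 3], [0, 0, 0], 0.0],
  [[0, 0, 20], [0, 0, 0], 0.0],
  [[0, 0, 35], [0, 0, 0], 0.0],
  [[-14, -41, 30], [0, 0, 0], 0.5],
  [[-14, -41, 20], [0, 0, 0], 0.5],
  [[0, 0, 0], [0, 0, 0], 0.5],
  [[0, 0, 0], [0, 0, 0], 0.5],
])

```text
clock: 7.77
eef_pos: [0.625, -0.0803, 0.2098]
tool_rot: [0.813, 0.582, 0.001, 0.001]
ft_force: [0.9, 0.1, -1.1]
grip_width: 0.0426
grasp_force: 0.0
```

```bash
python3 - <<'E'
from h import *
q=(0.539,-0.0365,-0.325)
o=get_obs();print(o['eef_pos'],o['ft_force'])
for n in('scene','side'):
    p=camera(n);save(p,'_k_'+n+'.png')
    print(n,'parked',proj(p,B(q,[(97,50,120),(97,85,138),(97,93,137),(52,50,120),(25,85,92)])).round(1).tolist())
    for k in('bolt_knob','bolt','cover'):
        for r in silhouettes(k,p)[:3]:
            ys,xs=np.nonzero(r['region']);print(k,round(r['conf'],2),np.round(r['bbox']),len(xs),np.round([xs.mean(),ys.mean()],1))
    for P in [(97,50,120),(97,85,138),(97,93,137),(52,50,120)]:
        u,v=proj(p,B(q,[P]))[0].round().astype(int);print(P,p['image'][v,u], p['image'][v-1:v+2,u-7:u+8].mean((0,2)).round())
E
```

```text
[ 0.62500569 -0.08032299  0.20979512] [ 0.94272529  0.14079801 -1.09489082]
scene parked [[328.0, 335.4], [347.1, 323.6], [351.4, 322.7], [319.5, 315.5], [332.7, 308.3]]
bolt_knob 0.63 [324. 312. 365. 368.] 562 [342.6 337.7]
bolt 0.95 [322. 319. 362. 366.] 477 [342.  337.6]
cover 0.84 [300. 254. 364. 312.] 2614 [329.5 282.8]
cover 0.65 [307. 178. 339. 210.] 610 [319.  194.8]
cover 0.58 [483. 267. 541. 314.] 1733 [511.  291.3]
(97, 50, 120) [146 148 143] [164. 145. 133. 136. 142. 145. 145. 144. 141. 136. 127. 117. 117. 127.
 132.]
(97, 85, 138) [143 149 157] [155. 155. 155. 151. 145. 138. 142. 149. 153. 151. 152. 162. 173. 179.
 181.]
(97, 93, 137) [165 168 169] [143. 140. 147. 152. 153. 150. 154. 167. 177. 181. 181. 180. 181. 182.
 182.]
(52, 50, 120) [162 168 170] [111. 117. 125. 134. 142. 149. 157. 161. 162. 153. 132. 121. 126. 126.
 123.]
side parked [[289.9, 164.2], [276.1, 163.6], [273.0, 165.4], [302.2, 174.0], [297.1, 197.1]]
bolt_knob 0.73 [261. 158. 299. 200.] 181 [284.4 174. ]
bolt 0.77 [261. 160. 300. 199.] 258 [284.3 174.9]
bolt 0.46 [320. 108. 339. 170.] 963 [330.1 141.5]
cover 0.8 [100. 282. 141. 309.] 271 [112.1 296.8]
cover 0.72 [364. 363. 442. 424.] 3009 [403.3 391.4]
cover 0.62 [280. 194. 364. 254.] 3003 [320.  222.8]
(97, 50, 120) [129 135 134] [115. 115. 117.  92. 105. 121. 125. 130. 129. 127. 124. 106.  89. 126.
 128.]
(97, 85, 138) [139 122  95] [124. 121. 118. 115. 115. 116. 118. 119. 120. 121. 118. 117. 115. 116.
 115.]
(97, 93, 137) [137 120  93] [126. 125. 123. 120. 117. 114. 114. 116. 118. 119. 120. 120. 118. 116.
 115.]
(52, 50, 120) [152 159 161] [156. 156. 155. 154. 154. 155. 156. 156. 156. 156. 155. 154. 153. 153.
 155.]
```

The knob rests in the rear notch: the ball shows at scene (328,335) and side (290,164), both as predicted for parked. Moving behind the cover's pull.

Emit:
drive_tool([
  [[0, 0, 35], [0, 0, 0], 0.5],
  [[-11, 33.5, 0], [0, 0, 0], 0.5],
  [[-11, 33.5, 0], [0, 0, 0], 0.5],
  [[-11, 33.5, 0], [0, 0, 0], 0.5],
  [[-12, 34, 0], [0, 0, 0], 0.5],
  [[-12, 34, 0], [0, 0, 0], 0.5],
  [[-11, 34, 0], [0, 0, 0], 0.5],
  [[-11, 34, 0], [0, 0, 0], 0.5],
])

```text
clock: 8.83
eef_pos: [0.5454, 0.1609, 0.2431]
tool_rot: [0.812, 0.584, -0.0, -0.0]
ft_force: [1.1, -0.3, -0.4]
grip_width: 0.0422
grasp_force: 0.0
```

Emit:
drive_tool([
  [[0, 0, -40], [0, 0, 0], 0.5],
  [[0, 0, -40], [0, 0, 0], 0.5],
  [[0, 0, 0], [0, 0, 0], 0.5],
  [[0, 0, 0], [0, 0, 0], 0.5],
])

```text
clock: 9.17
eef_pos: [0.5439, 0.1588, 0.161]
tool_rot: [0.812, 0.584, -0.003, -0.001]
ft_force: [0.2, 0.4, 0.8]
grip_width: 0.0428
grasp_force: 0.0
```

```bash
cat > c.py <<'E'
from h import *
q=(0.539,-0.0365,-0.325)
o=get_obs();d=(o['eef_pos']-[*q[:2],0])*1000;c,s=np.cos(q[2]),np.sin(q[2]);print('boxing',np.round([c*d[0]+s*d[1],-s*d[0]+c*d[1],d[2]],1),o['tool_rot'],o['ft_force'])
for n in('scene','side'):
    p=camera(n)
    for k in('torch','mug','polish','spanner','cover'):
        for r in silhouettes(k,p)[:3]: print(n,k,round(r['conf'],2),np.round(r['bbox']))
E
python3 c.py
```

```text
boxing [-57.7 186.6 161. ] [ 0.81177126  0.58396453 -0.00338578 -0.00117782] [0.22701961 0.41359508 0.77666567]
scene torch 0.83 [247. 305. 284. 374.]
scene torch 0.49 [168. 238. 442. 439.]
scene mug 0.56 [377. 279. 434. 342.]
scene spanner 0.81 [375. 244. 405. 284.]
scene cover 0.87 [275. 255. 360. 312.]
scene cover 0.61 [290. 177. 338. 210.]
scene cover 0.57 [480. 270. 543. 315.]
side torch 0.9 [321. 108. 341. 169.]
side torch 0.33 [204. 141. 451. 311.]
side mug 0.78 [207. 162. 256. 219.]
side polish 0.9 [353.  75. 375. 159.]
side spanner 0.58 [239. 234. 289. 279.]
side cover 0.73 [369. 362. 441. 425.]
side cover 0.65 [100. 280. 141. 308.]
side cover 0.61 [280. 195. 364. 255.]
```

Emit:
drive_tool([
  [[2, 0, -40], [0, 0, 0], 0.5],
  [[0, 0, -35], [0, 0, 0], 0.5],
  [[0, 0, -9], [0, 0, 0], 0.5],
  [[0, 0, 0], [0, 0, 0], 0.5],
  [[0, 0, 0], [0, 0, 0], 0.5],
])

```text
clock: 10.18
eef_pos: [0.5484, 0.1589, 0.0796]
tool_rot: [0.812, 0.584, -0.0, -0.0]
ft_force: [0.4, 0.9, 0.5]
grip_width: 0.0429
grasp_force: 0.0
```

Emit:
drive_tool([
  [[-4, -11, -2], [0, 0, 0], 0.5],
  [[-4, -12, 0], [0, 0, 0], 0.5],
  [[-4, -12, 0], [0, 0, 0], 0.5],
  [[-4, -12, 0], [0, 0, 0], 0.5],
  [[-4, -12, 0], [0, 0, 0], 0.5],
  [[-4, -12, 0], [0, 0, 0], 0.5],
])

```text
clock: 10.68
eef_pos: [0.5244, 0.0865, 0.0781]
tool_rot: [0.812, 0.583, 0.001, 0.0]
ft_force: [0.8, 1.0, 0.8]
grip_width: 0.0426
grasp_force: 0.8
```

Emit:
drive_tool([
  [[-4, -11.5, 0], [0, 0, 0], 0.5],
  [[-4, -11.5, 0], [0, 0, 0], 0.5],
  [[-4, -11.5, 0], [0, 0, 0], 0.5],
  [[-4, -11.5, 0], [0, 0, 0], 0.5],
  [[-4, -11.5, 0], [0, 0, 0], 0.5],
  [[-4, -11.5, 0], [0, 0, 0], 0.5],
  [[-2, -6, 0], [0, 0, 0], 0.5],
  [[0, 0, 0], [0, 0, 0], 0.5],
])

```text
clock: 11.35
eef_pos: [0.4973, 0.0112, 0.0769]
tool_rot: [0.813, 0.583, -0.001, -0.0]
ft_force: [0.0, 0.1, 0.4]
grip_width: 0.0426
grasp_force: 0.0
```

```bash
python3 c.py | grep -E "box|cover|torch"
```

```text
boxing [-54.7  31.9  76.9] [ 8.12688848e-01  5.82697152e-01 -9.25444808e-04 -9.17543427e-05] [0.04832935 0.14858443 0.35074665]
scene torch 0.59 [249. 305. 285. 375.]
scene cover 0.78 [482. 271. 541. 316.]
scene cover 0.63 [309. 181. 337. 212.]
scene cover 0.56 [214. 268. 296. 334.]
side cover 0.79 [368. 359. 441. 425.]
side cover 0.74 [338. 173. 413. 224.]
side cover 0.51 [102. 283. 139. 308.]
```

The cover follows straight. Last stretch.

Emit:
drive_tool([
  [[-2, -7, 0.5], [0, 0, 0], 0.5],
  [[-2, -7, 0.5], [0, 0, 0], 0.5],
  [[-2, -6, 0], [0, 0, 0], 0.5],
  [[-1, -3, 0], [0, 0, 0], 0.5],
  [[-1, -3, 0], [0, 0, 0], 0.5],
  [[0, 0, 0], [0, 0, 0], 0.5],
])

```text
clock: 12.45
eef_pos: [0.4901, -0.014, 0.0783]
tool_rot: [0.812, 0.583, -0.0, 0.0]
ft_force: [-0.2, -0.0, -0.8]
grip_width: 0.0426
grasp_force: 0.0
```

Emit:
drive_tool([
  [[-0.7, -2, 0], [0, 0, 0], 0.5],
  [[-0.7, -2, 0], [0, 0, 0], 0.5],
  [[0, 0, 0], [0, 0, 0], 0.5],
])

```text
clock: 12.7
eef_pos: [0.489, -0.0174, 0.0783]
tool_rot: [0.812, 0.584, -0.0, 0.0]
ft_force: [0.0, 0.3, -0.7]
grip_width: 0.0423
grasp_force: 0.0
```

```bash
python3 c.py | grep -E "box|cover"
```

```text
boxing [-53.5   2.2  78.3] [ 8.12106113e-01  5.83509764e-01 -2.77521012e-06  1.31435805e-04] [ 0.03387912  0.27466226 -0.6604902 ]
scene cover 0.98 [297. 176. 340. 211.]
scene cover 0.88 [198. 279. 279. 339.]
scene cover 0.86 [481. 267. 543. 314.]
side cover 0.91 [366. 360. 442. 424.]
side cover 0.61 [348. 171. 422. 219.]
side cover 0.47 [103. 283. 139. 310.]
```

Emit:
drive_tool([
  [[3, 9, 0], [0, 0, 0], 0.5],
  [[6, 18, 10], [0, 0, 0], 0.5],
  [[0, 0, 40], [0, 0, 0], 0.5],
  [[0, 10, 38], [0, 0, 0], 0.5],
  [[-10, 25, 30], [0, 0, 0], 0.5],
  [[-10, 30, 20], [0, 0, 0], 0.5],
  [[0, 0, 0], [0, 0, 0], 0.5],
])

```text
clock: 13.88
eef_pos: [0.4796, 0.0796, 0.2216]
tool_rot: [0.811, 0.586, 0.005, 0.001]
ft_force: [0.0, 0.2, -0.4]
grip_width: 0.0427
grasp_force: 0.0
```

```bash
cat > f.py <<'E'
from h import *
q=(0.539,-0.0365,-0.325)
def model(y0,zf,zb):  # edge (+y) at y0, underside heights front/back, incl. batten
    y1=y0-140
    return [(x,y1,zf+9) for x in(-115,5)]+[(x,y0,zb+9) for x in(-115,5)],[(x,y,zb+25) for x in(-100,-10) for y in(y0,y0-18)]
def mk(p,y0,zf,zb):
    m=np.zeros((480,640),np.uint8)
    for P in ((lambda a,b:(a,b))(*model(y0,zf,zb))):
        cv2.fillConvexPoly(m,cv2.convexHull((proj(p,B(q,P))*16).round().astype(np.int32)),1,8,4)
    return m>0
for n in('scene','side'):
    p=camera(n);save(p,'_f_'+n+'.png')
    R=[r['region'] for r in silhouettes('cover',p)]
    for y0,zf,zb in((-9,61,61),(-5,61,61),(-2,61,61),(0,61,70),(3,61,70),(-9,61,70)):
        m=mk(p,y0,zf,zb);print(n,(y0,zf,zb),max(round((m&r).sum()/(m|r).sum(),3) for r in R))
    im=cv2.cvtColor(p['image'],cv2.COLOR_RGB2GRAY).astype(float)
    # profile along y across the +y edge at x=-55, deck level: batten (dark) to deck (white)
    for x in(-85,-55,-25):
        ys=np.arange(-40,22,2);uv=proj(p,B(q,[(x,y,78) for y in ys])).astype(np.float32)
        v=cv2.remap(im.astype(np.float32),uv[:,:1],uv[:,1:],1).ravel();print(n,x,v.round().astype(int).tolist())
    for k in('bolt_knob','torch','mug','polish','spanner'):
        for r in silhouettes(k,p)[:1]: print(n,k,round(r['conf'],2),np.round(r['bbox']))
E
python3 f.py
```

```text
scene (-9, 61, 61) 0.004
scene (-5, 61, 61) 0.006
scene (-2, 61, 61) 0.009
scene (0, 61, 70) 0.014
scene (3, 61, 70) 0.017
scene (-9, 61, 70) 0.007
scene -85 [150, 150, 150, 150, 149, 145, 131, 108, 93, 91, 92, 93, 94, 95, 95, 96, 97, 104, 126, 151, 163, 166, 166, 166, 165, 166, 165, 165, 166, 166, 166]
scene -55 [154, 155, 155, 155, 155, 150, 136, 111, 97, 95, 95, 93, 93, 94, 95, 96, 97, 105, 127, 151, 163, 165, 166, 166, 167, 166, 166, 166, 166, 166, 166]
scene -25 [140, 140, 140, 140, 139, 138, 138, 137, 135, 126, 112, 100, 95, 93, 94, 95, 97, 105, 126, 151, 164, 167, 167, 167, 167, 167, 167, 167, 167, 167, 167]
scene bolt_knob 0.67 [322. 311. 364. 367.]
scene torch 0.76 [249. 306. 284. 373.]
scene mug 0.59 [381. 278. 435. 345.]
scene polish 0.97 [183. 312. 230. 398.]
scene spanner 0.88 [368. 240. 403. 283.]
side (-9, 61, 61) 0.876
side (-5, 61, 61) 0.898
side (-2, 61, 61) 0.881
side (0, 61, 70) 0.854
side (3, 61, 70) 0.854
side (-9, 61, 70) 0.824
side -85 [137, 138, 140, 133, 100, 75, 72, 77, 78, 78, 79, 81, 73, 53, 35, 29, 29, 29, 32, 44, 55, 66, 121, 155, 158, 156, 154, 155, 154, 153, 154]
side -55 [137, 137, 139, 132, 106, 79, 74, 74, 75, 76, 78, 80, 80, 57, 37, 32, 33, 30, 30, 43, 53, 70, 119, 152, 157, 155, 154, 154, 155, 156, 156]
side -25 [134, 136, 136, 133, 106, 79, 77, 77, 77, 76, 77, 80, 78, 59, 38, 30, 33, 32, 33, 42, 52, 67, 116, 150, 161, 159, 157, 157, 157, 157, 157]
side bolt_knob 0.47 [262. 157. 302. 198.]
side torch 0.68 [236. 235. 290. 285.]
side mug 0.85 [206. 164. 252. 218.]
side polish 0.64 [351.  77. 374. 155.]
side spanner 0.84 [235. 234. 288. 281.]
```

```bash
python3 - <<'E'
from h import *
q=(0.539,-0.0365,-0.325)
def inv(P):
    d=(np.array(P[:2])-q[:2])*1000;c,s=np.cos(q[2]),np.sin(q[2]);return np.array([c*d[0]+s*d[1],-s*d[0]+c*d[1],P[2]*1000])
k={}
for n,y in(('scene',-3.6),('side',-14)):
    p=camera(n);o=inv(ray(p,(0,0))[0]);P=np.array([-55,y,78]);k[n]=(y,(o[1]-y)/(o[2]-78))
    for Q in((-55,-9,86),(-55,-5,86),(-55,0,95),(-55,-9,61),(-55,-2,70)):
        Q=np.array(Q,float);print(n,Q,'shows at z78 y=',round(float((Q+(o-Q)*(78-Q[2])/(o[2]-Q[2]))[1]),1))
(a,s),(b,t)=k.values();dz=(b-a)/(s-t);print('top outer edge y,z',a+s*dz,78+dz)
E
```

```text
scene [-55.  -9.  86.] shows at z78 y= -7.9
scene [-55.  -5.  86.] shows at z78 y= -3.9
scene [-55.   0.  95.] shows at z78 y= 2.5
scene [-55.  -9.  61.] shows at z78 y= -11.2
scene [-55.  -2.  70.] shows at z78 y= -3.1
side [-55.  -9.  86.] shows at z78 y= -15.3
side [-55.  -5.  86.] shows at z78 y= -11.3
side [-55.   0.  95.] shows at z78 y= -13.4
side [-55.  -9.  61.] shows at z78 y= 4.0
side [-55.  -2.  70.] shows at z78 y= 4.1
top outer edge y,z -5.156614698440877 89.2060278213687
```

```bash
python3 - <<'E'
from h import *
q=(0.539,-0.0365,-0.325)
def inv(P):
    d=(np.array(P[:2])-q[:2])*1000;c,s=np.cos(q[2]),np.sin(q[2]);return np.array([c*d[0]+s*d[1],-s*d[0]+c*d[1],P[2]*1000])
for n in('scene','side'):
    p=camera(n);im=cv2.imread(f'pics/{n}0.png',0).astype(np.float32);o=inv(ray(p,(0,0))[0])
    ys=np.arange(120,182,2);uv=proj(p,B(q,[(-55,y,78) for y in ys])).astype(np.float32)
    print(n,cv2.remap(im,uv[:,:1],uv[:,1:],1).ravel().round().astype(int).tolist())
    for Q in((-55,155,95),(-55,155,79),(-55,155,70)):
        Q=np.array(Q,float);print(Q,'at',round(float((Q+(o-Q)*(78-Q[2])/(o[2]-Q[2]))[1]),1))
E
```

```text
scene [160, 160, 160, 161, 161, 160, 158, 152, 134, 106, 87, 87, 95, 99, 98, 97, 98, 98, 102, 116, 140, 159, 168, 170, 170, 170, 170, 169, 170, 170, 170]
[-55. 155.  95.] at 161.0
[-55. 155.  79.] at 155.3
[-55. 155.  70.] at 152.3
side [145, 146, 149, 126, 87, 69, 73, 76, 77, 77, 78, 82, 63, 38, 29, 30, 31, 49, 60, 87, 143, 162, 158, 156, 156, 157, 156, 156, 155, 155, 155]
[-55. 155.  95.] at 145.0
[-55. 155.  79.] at 154.4
[-55. 155.  70.] at 159.5
```

The cover looks to be in the rebate, but the two-view height of the batten (about 89 mm) doesn't clearly separate flush (86) from undropped (95). I'll check by touching the batten top with the shut fingers.

Emit:
drive_tool([
  [[1, -38, -20], [0, 0, 0], 0],
  [[1, -38, 0], [0, 0, 0], 0],
  [[0, -38, 0], [0, 0, 0], 0],
  [[0, 0, -40], [0, 0, 0], 0],
  [[0, 0, -40], [0, 0, 0], 0],
  [[0, 0, -18], [0, 0, 0], 0],
  [[0, 0, 0], [0, 0, 0], 0],
  [[0, 0, 0], [0, 0, 0], 0],
])

```text
clock: 15.45
eef_pos: [0.4792, -0.0379, 0.0984]
tool_rot: [0.812, 0.583, -0.001, -0.001]
ft_force: [-0.1, -0.0, 0.1]
grip_width: 0.0003
grasp_force: 0.0
```

Emit:
drive_tool([
  [[0, 0, -4], [0, 0, 0], 0],
  [[0, 0, -3], [0, 0, 0], 0],
  [[0, 0, 0], [0, 0, 0], 0],
])

```text
clock: 15.7
eef_pos: [0.481, -0.0378, 0.0929]
tool_rot: [0.812, 0.584, 0.001, 0.001]
ft_force: [0.1, 0.3, 0.6]
grip_width: 0.0
grasp_force: 0.0
```

Emit:
drive_tool([
  [[0, 0, -3], [0, 0, 0], 0],
  [[0, 0, 0], [0, 0, 0], 0],
  [[0, 0, -3], [0, 0, 0], 0],
  [[0, 0, -2], [0, 0, 0], 0],
  [[0, 0, 0], [0, 0, 0], 0],
])

```text
clock: 16.12
eef_pos: [0.4806, -0.0379, 0.086]
tool_rot: [0.812, 0.584, 0.001, 0.001]
ft_force: [-4.6, 0.3, 14.3]
grip_width: -0.0001
grasp_force: 7.3
```

Contact at z = 86.0 mm, exactly the flush height for the batten top. Retreating clear.

Emit:
drive_tool([
  [[0, 0, 10], [0, 0, 0], 0],
  [[0, 0, 40], [0, 0, 0], 0],
  [[0, 0, 40], [0, 0, 0], 0],
  [[-10, 30, 40], [0, 0, 0], 0],
  [[-10, 30, 20], [0, 0, 0], 0],
  [[0, 0, 0], [0, 0, 0], 0],
  [[0, 0, 0], [0, 0, 0], 0],
])

```text
clock: 16.7
eef_pos: [0.4625, 0.0175, 0.2281]
tool_rot: [0.811, 0.585, 0.002, 0.001]
ft_force: [-0.3, -0.7, 0.5]
grip_width: -0.0002
grasp_force: 0.0
```

```bash
python3 f.py | grep -E "knob|torch|mug|polish|spanner|side \("; python3 -c "
from h import *
q=(0.539,-0.0365,-0.325)
for n in('scene','side'):
    p=camera(n);u,v=proj(p,B(q,[(97,50,120)]))[0].round().astype(int);print(p['image'][v-1:v+2,u-7:u+8].mean((0,2)).round())"
```

```text
scene bolt_knob 0.91 [326. 316. 365. 367.]
scene torch 0.86 [249. 304. 284. 375.]
scene mug 0.96 [381. 276. 436. 348.]
scene polish 0.9 [186. 313. 229. 396.]
scene spanner 0.82 [367. 236. 403. 284.]
side (-9, 61, 61) 0.875
side (-5, 61, 61) 0.895
side (-2, 61, 61) 0.871
side (0, 61, 70) 0.854
side (3, 61, 70) 0.848
side (-9, 61, 70) 0.823
side bolt_knob 0.59 [262. 156. 301. 200.]
side torch 0.71 [262. 158. 299. 198.]
side mug 0.86 [206. 162. 254. 221.]
side spanner 0.9 [234. 234. 289. 280.]
[156. 137. 126. 129. 134. 137. 138. 137. 134. 128. 120. 110. 111. 120.
 124.]
[114. 114. 114.  91. 102. 119. 125. 129. 129. 125. 123. 105.  87. 125.
 128.]
```

The bolt is parked, the cover is flush and the bystanders haven't moved, so I'm handing in.

```bash
python3 -c "
from workcell import job_done
print(job_done())"
```

```text
the job is handed in; nothing more can be done
None
```

The job is handed in, with no verdict shown: the bolt is drawn and parked in the rear notch (on the second try, after the knob slipped once), the cover is flush in the rebate (batten top touched at 86 mm), and the camera checks showed the standing things unmoved.

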